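# Set the hold-down on the tackle box and lock it

### The job

Two identical hold-downs stand on the porch shelf. Gently push down the rod of the one that stands over the orange tackle box until its foot touches the lid, then press that hold-down's clamp lever fully down to lock it. Leave the tackle box where it is and the other hold-down's rod up.

Things in the scene. Friction and masses are not known exactly. Their poses are not given: they have to be found in the camera images.
- stop_rod: Upright rod over the tackle box. Origin: centre of its rubber foot's underside (40 mm wide); z up. Black knob on top, 36 mm wide, 26 tall, middle 133 mm above origin. Slides vertically in a fixed sleeve; starts 25-55 mm above the lid, about 3 N pushes it down, friction holds it. x axis: along the fixed arm (26 mm wide, top 165 mm above the shelf) to the column 150 mm away; shows the stand's yaw.
- clamp_lever (a joint): Lever on the arm of the same hold-down, 71 mm long, rad: 0 = raised 0.55 rad above level (unlocked), 0.55 = pushed down level (locked, at its stop). Starts 0 to 0.1. Its level pivot pin crosses the arm 45 mm from the rod axis along the rod's +x, 173 mm above the shelf; it points away from the rod. About 3 N on its end moves it; stays where left.
- clamp_tip (a point): Middle of the upper face of the black thumb pad (22 mm long, 26 wide) at that lever's free end, 60 mm from the pivot; when locked it is 105 mm from the rod axis along the rod's +x, 179 mm above the shelf.
- tackle_box: Closed orange plastic tackle box with a flip latch on its front, 120 x 190 x 80 mm high, flat lid, 0.6 to 1 kg, loose on the shelf under the foot of the rod. Origin: centre of its underside; z up, so the lid's top is at 80 mm.
- spare_rod: Rod of the other, identical hold-down, which stands over the white bowl; same origin and axes as the first rod. Not to be lowered.

How it is judged (in metres and radians):
On the way, in this order (a step that is already met when the one before it is completed fails the run):
1. the rod's foot touches the tackle box lid while the lever is still unlocked (contact force between stop_rod and tackle_box above 0.3 N and value of joint clamp_lever below 0.25 rad), for 0.1 s.
2. the lever is pressed down while the foot is on the lid (value of joint clamp_lever above 0.37 rad and z of stop_rod in the frame of tackle_box below 0.084 m), for 0.2 s.
At the end, for the whole second after the job is handed in: The foot of the rod rests on the lid of the tackle box (within 4 mm), the clamp lever of that hold-down is within 0.18 rad (10 degrees) of fully down, the box stands level, within 20 mm of where it was, all at rest, and the other rod is still up where it was (within 10 mm) (all of step 2 and z of stop_rod in the frame of tackle_box above 0.075 m and horizontal distance between stop_rod and tackle_box below 0.05 m and angle between tackle_box's own z axis and vertical below 0.1 rad and linear speed of each of tackle_box, stop_rod below 0.02 m/s); the robot touches nothing.
It fails at once if the tackle box is shoved more than 20 mm (distance of tackle_box from where it was at the start of the episode above 0.02 m).
It fails at once if the other hold-down's rod is moved more than 10 mm (distance of spare_rod from where it was at the start of the episode above 0.01 m).
It fails at once if the foot is rammed onto the lid with more than 60 N (contact force between stop_rod and tackle_box above 60 N).
It also fails if it takes over 40 s, if anything falls off the work surface, if the arm or the gripper's body presses on something with over 40 N, if the wrist force passes 120 N, or if a joint passes its speed limit or range.

### The arm

A 6-joint arm with a two-finger parallel gripper is mounted at the origin on the work surface. World frame = base frame: x ahead of the robot, y to its left, z up, the work surface at z = 0. Lengths are in m, angles in degrees, forces in N, time in s.
With the tool pointing down it reaches from about 0.4 to 0.825 m from the base axis. Payload 7 kg.
Tool frame: the origin (TCP) lies on the centre line of the jaws, within the pads' length; the fingertips stand 19 mm ahead of it and the grasp point (between the pads) is the TCP; z points along the fingers, y is the line along which they close (so a half turn about z gives the same grasp; the last joint's range is limited). The gripper opens to 88 mm and grips with 3 to 60 N. Pads are 19 mm wide; open, the fingers measure 130 mm over their backs; the gripper's body (78 mm by 193 mm) begins 47 mm behind the grasp point.
Start: joints at [-60.728, 20.546, 0.682, 0, -70.136, -16.507], TCP at [0.149, -0.658, 0.246] pointing down, gripper open.
Joint ranges: [-176.03, 176.03], [-82.01, 121.73], [-58.28, 71.71], [-173.87, 95.51], [-174.79, -0.11], [-173.66, 173.66]. Speed limits (degrees/s): [136.94, 136.94, 172.46, 180, 180, 180].

### API

Orientations are given as [roll, pitch, yaw] about the fixed x, y, z axes, in that order (R = Rz(yaw) Ry(pitch) Rx(roll)).
In Python, from plant import * gives the robot as it stands. The module is installed in compiled form; this text tells all that it offers.
- The arm moves only by the tool play_rows, never from a script. Its argument "deltas" is a list of rows, each a list of 6 numbers: the shift along the world's x, y, z scaled (see below), then the turn, a rotation vector about the world's x, y, z scaled (see below). A call has 1 to 10 rows; each row shifts and turns the commanded pose from where the row before left it; what a row does not reach is not made up. The controller multiplies each number of a shift by 800 mm and each number of a turn by 180 degrees. A row lasts 1/10 s, in which the tool goes at most 50 mm and 8.59 degrees, less where a joint would pass 70% of its speed; a pose out of reach is approached as far as the arm can. A call with a number of a shift or a turn outside -1 to 1 is refused whole. A call with a gripper value outside its range is refused whole. "gripper" is the gripper command: -1 is shut, 1 is fully open, values between are in proportion, set as the call begins (left out, the last holds). The fingers move at their own pace and stop on an object; the grip force is fixed at half the most. Time passes only in rows, so rows that do not move let the fingers close. It gives the time, the measured TCP pose, the force, the opening and the grip force at its end, in the units of the state.
- get_obs(): the state, without advancing time (a new reading comes with each control period).
- snapshot(name): name is "side" or "top" or "wrist"; returns (picture, depth): 420x560x3 uint8, blue, green, red; 420x560 float32, m along the optical axis (not along the pixel's ray), 0 where there is no reading.
- camera_model(name): a dict with "fx", "fy", "cx", "cy" (pixels), "world_to_cam" (4x4, takes a point from world to camera coordinates). Camera axes: x right, y down, z forward; pixel columns grow to the right and rows downward; lengths in m; the calibration is good to about 2 mm. A picture is of the moment at which its call begins: read the wrist's pose just before it. camera_model takes no time and is no camera call; for the wrist camera it gives the pose at the moment of the call.
- close_job(): hands the job in; it is judged then, once.
The state is a dict: "clock": time; "joint_pos": joint angles; "qvel": joint speeds; "tau": joint torques, N m; "tool_pos": TCP position; "orientation": TCP orientation; "force": force on the tool from outside, world axes, zero at the start; "moment": the same for the moment, N m; "opening": finger opening in m; "gripper_force": force on a finger pad.
Only numpy, scipy, OpenCV 4.12 (cv2) and the standard library are available. Lean on these libraries where they do the work, as an engineer would, in place of code of your own. Each camera call takes 0.05 s, during which the arm holds its last target. There are 200 camera calls.

## Working session

There is one attempt and no reset: what is moved stays moved. The work goes in short steps, Python scripts to look and compute and a tool call to move; the robot and the scene stay as the last step left them, time stands still between calls to the robot, and variables do not carry over. Pictures are saved under pics/ and viewed, at most 10 in all, crops included, and the job is handed in when it is done.

Besides the shell and the picture viewer there is one more tool, called after "Request:" as name(argument=value, ...), one argument or row to a line, values as JSON. play_rows: Moves the arm, as the interface text tells. Its arguments: {"type":"object","properties":{"deltas":{"type":"array","items":{"type":"array","items":{"type":"number","minimum":-1,"maximum":1}}},"gripper":{"type":"number"}},"required":["deltas"]}

```bash
mkdir -p pics; python3 - <<'E'
from plant import *
import cv2,numpy as np
o=get_obs();print(o['clock'],o['tool_pos'],o['orientation'],o['force'])
for n in('side','top'):
    im,d=snapshot(n);cv2.imwrite(f'pics/{n}0.png',im);np.savez(f'{n}0.npz',im=im,d=d)
    print(camera_model(n))
E
```

```text
0.0 [ 0.14902321 -0.65786559  0.24464147] [ 1.79906140e+02 -8.36243525e-03 -1.67239124e+02] [ 0.43323481 -0.06824006 -0.02570561]
{'fx': 490.9624841949682, 'fy': 490.9624841949682, 'cx': 280.3221306166207, 'cy': 213.81120874351186, 'world_to_cam': array([[-0.93471382, -0.35538707,  0.00317811,  0.49801061],
       [-0.27398852,  0.71487194, -0.64334159,  0.25815349],
       [ 0.22636334, -0.60221104, -0.76557266,  1.09647985],
       [ 0.        ,  0.        ,  0.        ,  1.        ]])}
{'fx': 405.4317398585686, 'fy': 405.4317398585686, 'cx': 281.1441752177265, 'cy': 209.267758142937, 'world_to_cam': array([[-0.01596032, -0.99950672, -0.02704784,  0.00323957],
       [-0.98369739,  0.02054248, -0.17865458,  0.55362266],
       [ 0.17912208,  0.0237555 , -0.98354001,  0.86695258],
       [ 0.        ,  0.        ,  0.        ,  1.        ]])}
```

View pics/top0.png

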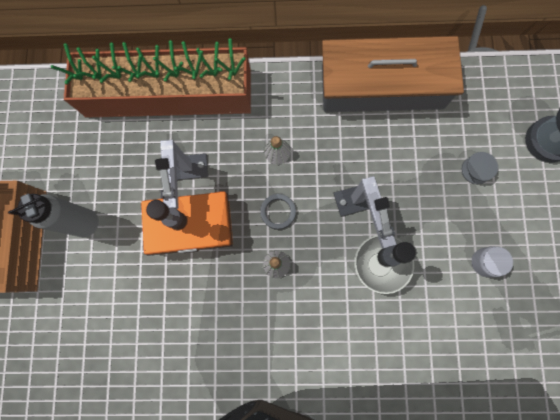

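View pics/side0.png

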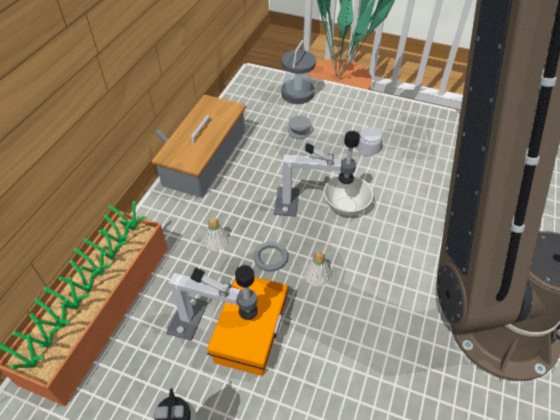

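The top view shows the orange box at (186,222), its knob at about (158,210) and the black thumb pad at (162,164). In the side view the knob is at (245,276) and the pad at (197,276). A tall dark lantern stands near (38,207) in the top view.

```bash
cat > h.py <<'E'
import numpy as np,cv2
from plant import *
def world(cm,u,v,z):
    T=np.linalg.inv(cm['world_to_cam']);return T[:3,:3]@(np.array([(u-cm['cx'])/cm['fx'],(v-cm['cy'])/cm['fy'],1])*z)+T[:3,3]
def ray(cm,u,v):
    T=np.linalg.inv(cm['world_to_cam']);d=T[:3,:3]@np.array([(u-cm['cx'])/cm['fx'],(v-cm['cy'])/cm['fy'],1]);return T[:3,3],d/np.linalg.norm(d)
def onz(cm,u,v,z):
    c,d=ray(cm,u,v);return c+d*(z-c[2])/d[2]
def tri(a,b):
    A=np.zeros((3,3));B=np.zeros(3)
    for c,d in(a,b):
        P=np.eye(3)-np.outer(d,d);A+=P;B+=P@c
    return np.linalg.solve(A,B)
def cloud(cm,d):
    v,u=np.mgrid[:d.shape[0],:d.shape[1]];T=np.linalg.inv(cm['world_to_cam'])
    p=np.stack([(u-cm['cx'])/cm['fx']*d,(v-cm['cy'])/cm['fy']*d,d],-1)@T[:3,:3].T+T[:3,3];p[d==0]=np.nan;return p
E
python3 - <<'E'
from h import *
np.set_printoptions(precision=4,suppress=True)
S={}
for n,pts in(('top',{'knob':(158,210),'pad':(162,164)}),('side',{'knob':(245,276),'pad':(197,276)})):
    z=np.load(n+'0.npz');im,d=z['im'],z['d'];cm=camera_model(n);P=cloud(cm,d)
    m=(im.max(2)<45).astype('uint8');k,L,st,ce=cv2.connectedComponentsWithStats(m)
    for a,(u,v) in pts.items():
        l=L[v,u];q=P[L==l];print(n,a,im[v,u],st[l],ce[l],np.nanmedian(q,0),np.nanmin(q,0),np.nanmax(q,0));S[n,a]=ray(cm,*ce[l])
    b,g,r=[im[...,i].astype(int) for i in range(3)]
    m=((r>180)&(b<60)&(g>60)&(g<150)&(abs(P[...,2]-.08)<.006)).astype('uint8')
    k,L,st,ce=cv2.connectedComponentsWithStats(m);l=1+st[1:,4].argmax();q=P[L==l][:,:2].astype('f4');print('lid',cv2.minAreaRect(q),np.nanmedian(P[L==l][:,2]))
    # arm cloud: height 150-170, near
    m=(abs(P[...,2]-.165)<.006)&(P[...,0]>.45)&(P[...,1]>.1)&(P[...,1]<.35)&(im.min(2)>100)
    q=P[m];print('arm',len(q),cv2.minAreaRect(q[:,:2].astype('f4')))
    if n=='top':
        q=P[20:300,:90].reshape(-1,3);q=q[q[:,2]>.09];print('lantern',q.min(0),q.max(0))
for a in('knob','pad'):print(a,tri(S['top',a],S['side',a]))
E
```

```text
top knob [63 62 66] [     0      0    560    420 233944] [279.8305 209.0385] [ 0.555  -0.0029 -0.0002] [ 0.0922 -1.2647 -0.7678] [1.5098 1.3279 0.4266]
top pad [41 40 42] [156 159  12  10  89] [161.7978 163.6067] [0.6195 0.218  0.2041] [0.612  0.2083 0.1978] [0.6276 0.2289 0.2092]
lid ((0.5218842625617981, 0.11464152485132217), (0.010261010378599167, 0.017050081863999367), 53.75514221191406) 0.08015007319663725
arm 463 ((0.5958179235458374, 0.217218279838562), (0.17405933141708374, 0.026140479370951653), 4.672350883483887)
lantern [0.3799 0.4184 0.09  ] [0.9292 0.615  0.2261]
side knob [46 42 44] [     0      0    560    420 227154] [272.5116 211.6428] [ 0.6266 -0.0405  0.0001] [-0.1209 -2.3683 -0.7775] [1.5156 0.5554 0.7037]
side pad [47 46 46] [     0      0    560    420 227154] [272.5116 211.6428] [ 0.6266 -0.0405  0.0001] [-0.1209 -2.3683 -0.7775] [1.5156 0.5554 0.7037]
lid ((0.5243182182312012, 0.2091253250837326), (0.11879701167345047, 0.18545232713222504), 5.661568641662598) 0.07923875589157736
arm 817 ((0.5946136713027954, 0.22026747465133667), (0.17952780425548553, 0.031157393008470535), 2.510061264038086)
knob [ 0.5433 -0.0055  0.167 ]
pad [0.5254 0.1554 0.3822]
```

```bash
python3 - <<'E'
from h import *
np.set_printoptions(precision=4,suppress=True)
for n in('top','side'):
    z=np.load(n+'0.npz');im,d=z['im'],z['d'];cm=camera_model(n);P=cloud(cm,d)
    near=np.hypot(P[...,0]-.526,P[...,1]-.212)<.05
    q=P[near&(P[...,2]>.215)];zt=np.percentile(q[:,2],97);t=q[q[:,2]>zt-.006]
    print(n,'ztop',zt,q[:,2].max(),len(t),cv2.minEnclosingCircle(t[:,:2].astype('f4')),t.mean(0))
    f=P[near&(P[...,2]>.09)&(P[...,2]<.14)];print('foot z',np.percentile(f[:,2],[1,10,50]) if len(f) else 0)
    q=P[(abs(P[...,0]-.62)<.025)&(abs(P[...,1]-.218)<.025)&(P[...,2]>.185)&(im.max(2)<75)];print('pad',len(q),q.mean(0),q.min(0),q.max(0))
    m=(abs(P[...,2]-.165)<.004)&(P[...,0]>.5)&(P[...,1]>.15)&(P[...,1]<.3)&(im.min(2)>90);q=P[m][:,:2].astype('f4')
    print(cv2.fitLine(q,cv2.DIST_HUBER,0,.01,.01).ravel(),len(q))
E
```

```text
top ztop 0.25298791043393576 0.25371173527060453 304 ((0.5222263932228088, 0.21085137128829956), 0.017832588404417038) [0.5219 0.2103 0.2506]
foot z [0.1069 0.1104 0.1145]
pad 131 [0.6198 0.2189 0.204 ] [0.6103 0.2064 0.1978] [0.6292 0.2318 0.2092]
[0.9982 0.0593 0.618  0.2142] 584
side ztop 0.25288717664989213 0.2546632662960798 255 ((0.5228849053382874, 0.2139466404914856), 0.018131952732801437) [0.5224 0.2147 0.2508]
foot z [0.1067 0.1104 0.1144]
pad 115 [0.6199 0.2241 0.2039] [0.6105 0.211  0.1972] [0.6292 0.2355 0.2105]
[0.9981 0.0612 0.601  0.2234] 807
```

The knob axis is at (0.5225, 0.212) with its top at z 0.253, so the foot is at 0.107 and about 27 mm above the lid. The pad is at (0.620, 0.221, 0.204). I'll move over with the fingers shut, passing high above the other stand.

Request:
play_rows(
  deltas=[
    [0.0375,0.026,0.015,0,0,-0.025],
    [0.0375,0.026,0.015,0,0,-0.025],
    [0.0375,0.026,0.015,0,0,0],
    [0.0375,0.026,0.015,0,0,0],
    [0.0375,0.026,0.015,0,0,0],
    [0.0375,0.026,0.015,0,0,0],
    [0.0375,0.026,0.015,0,0,0],
    [0.0375,0.026,0.015,0,0,0],
    [0.0375,0.026,0.015,0,0,0],
    [0.0375,0.026,0.015,0,0,0],
  ],
  gripper=-1,
)

```text
clock: 1.1
tool_pos: [0.4501, -0.4491, 0.3657]
orientation: [180.0, -0.0, -176.2]
force: [0.3, -0.8, -0.1]
opening: 0.0132
gripper_force: 0.0
```

Request:
play_rows(
  deltas=[
    [0.006,0.055,0,0,0,0],
    [0.006,0.055,0,0,0,0],
    [0.006,0.055,0,0,0,0],
    [0.006,0.055,0,0,0,0],
    [0.006,0.055,0,0,0,0],
    [0.006,0.055,0,0,0,0],
    [0.006,0.055,0,0,0,0],
    [0.006,0.055,0,0,0,0],
    [0.006,0.055,0,0,0,0],
    [0.006,0.055,0,0,0,0],
  ],
)

```text
clock: 2.1
tool_pos: [0.4967, -0.0085, 0.3655]
orientation: [180.0, 0.0, -176.2]
force: [0.8, 0.1, 0.1]
opening: 0.0004
gripper_force: 0.0
```

Request:
play_rows(
  deltas=[
    [0.0065,0.055,0,0,0,0],
    [0.0065,0.055,0,0,0,0],
    [0.0065,0.055,0,0,0,0],
    [0.0065,0.055,0,0,0,0],
    [0.0065,0.055,0,0,0,0],
    [0,0,-0.03,0,0,0],
    [0,0,-0.03,0,0,0],
    [0,0,-0.03,0,0,0],
    [0,0,0,0,0,0],
  ],
)

```text
clock: 3.0
tool_pos: [0.5214, 0.209, 0.2899]
orientation: [-179.8, -0.3, -176.2]
force: [0.0, 0.3, -0.0]
opening: 0.0001
gripper_force: 0.0
```

```bash
python3 - <<'E'
from h import *
o=get_obs();print(o['tool_pos'],o['force'])
im,d=snapshot('side');cv2.imwrite('pics/side1.png',im[150:420,100:400].repeat(2,0).repeat(2,1))
E
```

```text
[0.52136942 0.20899564 0.28988416] [ 0.02099826  0.31819207 -0.00317892]
```

View pics/side1.png

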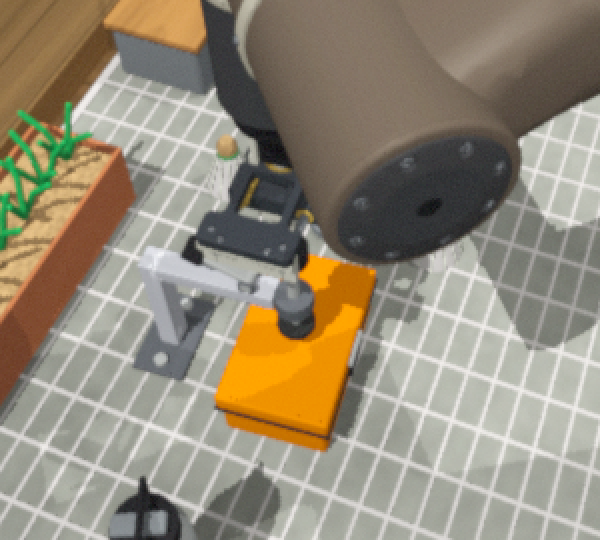

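The gripper hangs over the stand, with the foot at about (296,320) in the crop still clear of the lid. I'll descend onto the knob and watch the force.

Request:
play_rows(
  deltas=[
    [0.001,0.003,-0.009,0,0,0],
    [0,0,-0.009,0,0,0],
    [0,0,-0.004,0,0,0],
    [0,0,-0.004,0,0,0],
    [0,0,-0.004,0,0,0],
    [0,0,-0.004,0,0,0],
  ],
)

```text
clock: 3.65
tool_pos: [0.5241, 0.2121, 0.2667]
orientation: [180.0, 0.0, -176.2]
force: [-1.4, -0.5, 2.7]
opening: 0.0003
gripper_force: 1.4
```

Request:
play_rows(
  deltas=[
    [0,0,-0.004,0,0,0],
    [0,0,-0.004,0,0,0],
    [0,0,-0.004,0,0,0],
    [0,0,-0.004,0,0,0],
  ],
)

```text
clock: 4.05
tool_pos: [0.524, 0.2121, 0.2534]
orientation: [180.0, 0.0, -176.2]
force: [-0.2, -0.6, 2.7]
opening: 0.0003
gripper_force: 1.4
```

Request:
play_rows(
  deltas=[
    [0,0,-0.0025,0,0,0],
    [0,0,-0.0025,0,0,0],
    [0,0,-0.00125,0,0,0],
    [0,0,-0.00125,0,0,0],
  ],
)

```text
clock: 4.45
tool_pos: [0.524, 0.2121, 0.2475]
orientation: [-180.0, 0.0, -176.2]
force: [1.0, -0.5, 3.1]
opening: 0.0002
gripper_force: 1.3
```

Request:
play_rows(
  deltas=[
    [0,0,-0.00125,0,0,0],
  ],
)

```text
clock: 4.55
tool_pos: [0.524, 0.2121, 0.2466]
orientation: [180.0, 0.0, -176.2]
force: [0.5, -1.1, 2.5]
opening: 0.0005
gripper_force: 1.3
```

Request:
play_rows(
  deltas=[
    [0,0,-0.00125,0,0,0],
  ],
)

```text
clock: 4.65
tool_pos: [0.524, 0.2121, 0.2456]
orientation: [180.0, 0.0, -176.2]
force: [1.3, -1.7, 2.6]
opening: 0.0006
gripper_force: 1.3
```

Request:
play_rows(
  deltas=[
    [0,0,-0.00125,0,0,0],
  ],
)

```text
clock: 4.75
tool_pos: [0.5241, 0.2121, 0.2453]
orientation: [-180.0, 0.0, -176.2]
force: [-3.8, -0.8, 13.9]
opening: 0.0003
gripper_force: 6.4
```

Request:
play_rows(
  deltas=[
    [0,0,-0.00125,0,0,0],
  ],
)

```text
clock: 4.85
tool_pos: [0.5241, 0.2121, 0.2452]
orientation: [180.0, 0.1, -176.2]
force: [-6.7, -0.3, 18.7]
opening: 0.0003
gripper_force: 9.5
```

The foot is on the lid: force jumped from 3 to about 19 N. I'll hold briefly, rise, and go over to the lever pad.

Request:
play_rows(
  deltas=[
    [0,0,0,0,0,0],
    [0,0,0,0,0,0],
    [0,0,0.01,0,0,0],
    [0,0,0.03,0,0,0],
    [0,0,0.02,0,0,0],
    [0.0425,0.003,0,0,0,0],
    [0.0425,0.003,0,0,0,0],
    [0.0425,0.003,0,0,0,0],
    [0,0,0,0,0,0],
  ],
)

```text
clock: 5.75
tool_pos: [0.6284, 0.2193, 0.2891]
orientation: [-179.9, -0.1, -176.3]
force: [-0.1, 0.3, 0.0]
opening: 0.0005
gripper_force: 0.0
```

```bash
python3 - <<'E'
from h import *
o=get_obs();print(o['clock'],o['tool_pos'],o['force'])
for n in('side','top'):
    im,d=snapshot(n);P=cloud(camera_model(n),d)
    q=P[(np.hypot(P[...,0]-.5225,P[...,1]-.212)<.018)&(P[...,2]>.2)&(P[...,2]<.26)];print(n,len(q),np.percentile(q[:,2],[50,97]) if len(q) else 0)
    if n=='side':cv2.imwrite('pics/side2.png',im[200:400,120:340].repeat(3,0).repeat(3,1))
E
```

```text
5.75 [0.62844492 0.21932985 0.28909942] [-0.0682122   0.2843356   0.02314745]
side 283 [0.22476389 0.22769635]
top 296 [0.22480483 0.22703876]
```

View pics/side2.png

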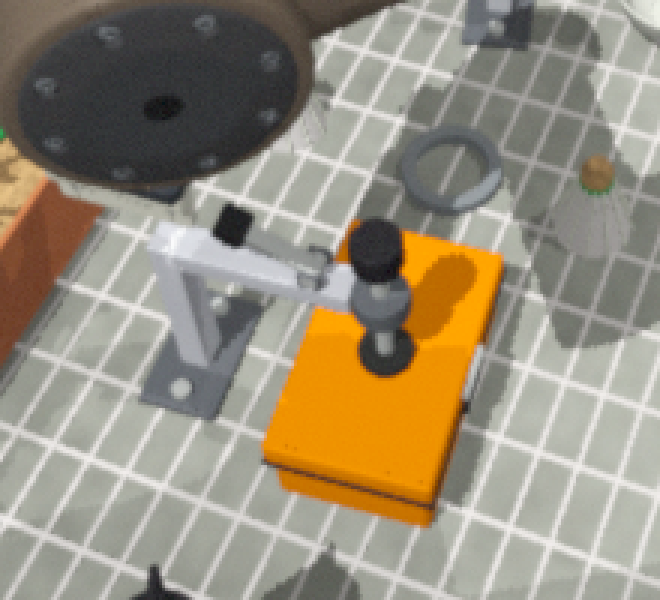

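The foot at (385,350) rests on the lid, and the lever pad at (233,225) is still raised. I'll press it now.

Request:
play_rows(
  deltas=[
    [-0.002,0,-0.03,0,0,0],
    [0,0,-0.03,0,0,0],
    [0,0,-0.01,0,0,0],
    [0,0,-0.005,0,0,0],
    [0,0,-0.005,0,0,0],
    [0,0,-0.005,0,0,0],
    [0,0,-0.005,0,0,0],
    [0,0,-0.005,0,0,0],
    [0,0,-0.005,0,0,0],
  ],
)

```text
clock: 6.75
tool_pos: [0.6243, 0.2194, 0.2116]
orientation: [180.0, 0.0, -176.2]
force: [0.9, 0.7, 1.4]
opening: 0.0005
gripper_force: 0.9
```

Request:
play_rows(
  deltas=[
    [0,0,-0.0025,0,0,0],
    [0,0,-0.0025,0,0,0],
    [0,0,-0.0025,0,0,0],
  ],
)

```text
clock: 7.05
tool_pos: [0.6243, 0.2193, 0.2053]
orientation: [-180.0, -0.0, -176.2]
force: [1.1, -0.3, 2.7]
opening: 0.0007
gripper_force: 0.9
```

Request:
play_rows(
  deltas=[
    [0,0,-0.00125,0,0,0],
  ],
)

```text
clock: 7.15
tool_pos: [0.6243, 0.2193, 0.2043]
orientation: [-180.0, -0.0, -176.2]
force: [1.0, 0.2, 2.3]
opening: 0.0006
gripper_force: 0.9
```

Request:
play_rows(
  deltas=[
    [0,0,-0.0025,0,0,0],
    [0,0,-0.0025,0,0,0],
  ],
)

```text
clock: 7.35
tool_pos: [0.6244, 0.2193, 0.2005]
orientation: [180.0, 0.0, -176.2]
force: [0.9, -0.5, 1.8]
opening: 0.0003
gripper_force: 0.9
```

Request:
play_rows(
  deltas=[
    [0,0,-0.00125,0,0,0],
    [0,0,-0.00125,0,0,0],
  ],
)

```text
clock: 7.55
tool_pos: [0.6244, 0.2193, 0.1985]
orientation: [-180.0, 0.0, -176.2]
force: [2.1, 0.4, 1.3]
opening: 0.0005
gripper_force: 1.0
```

Request:
play_rows(
  deltas=[
    [0,0,-0.00125,0,0,0],
  ],
)

```text
clock: 7.65
tool_pos: [0.6245, 0.2193, 0.1981]
orientation: [-180.0, 0.0, -176.2]
force: [-2.1, -0.3, 9.4]
opening: 0.0005
gripper_force: 4.7
```

The stop is reached at the expected height. I'll hold, retreat and check.

Request:
play_rows(
  deltas=[
    [0,0,-0.0005,0,0,0],
    [0,0,0,0,0,0],
    [0,0,0,0,0,0],
    [0,0,0.01,0,0,0],
    [0,0,0.04,0,0,0],
    [0,0,0.06,0,0,0],
    [0,0,0.06,0,0,0],
    [0,-0.06,0,0,0,0],
    [0,-0.06,0,0,0,0],
    [0,-0.06,0,0,0,0],
  ],
)

```text
clock: 8.65
tool_pos: [0.6235, 0.0742, 0.3333]
orientation: [180.0, -0.0, -176.2]
force: [1.2, -0.7, 0.3]
opening: 0.0004
gripper_force: 0.0
```

Request:
play_rows(
  deltas=[
    [0,-0.02,0,0,0,0],
    [0,0,0,0,0,0],
    [0,0,0,0,0,0],
  ],
)

```text
clock: 8.95
tool_pos: [0.6241, 0.0593, 0.333]
orientation: [180.0, -0.0, -176.3]
force: [-0.1, 0.2, 0.8]
opening: 0.0008
gripper_force: 0.0
```

```bash
python3 - <<'E'
from h import *
o=get_obs();print(o['clock'],o['tool_pos'],o['force'])
for n in('side','top'):
    im,d=snapshot(n);P=cloud(camera_model(n),d)
    q=P[(np.hypot(P[...,0]-.5225,P[...,1]-.212)<.018)&(P[...,2]>.2)&(P[...,2]<.26)];print(n,np.percentile(q[:,2],[50,97]) if len(q) else 0)
    q=P[(abs(P[...,0]-.627)<.025)&(abs(P[...,1]-.22)<.02)&(P[...,2]>.17)&(P[...,2]<.23)&(im.max(2)<75)];print('pad',len(q),q.mean(0),q[:,2].min(),q[:,2].max()) if len(q) else 0
    if n=='side':cv2.imwrite('pics/side3.png',im[200:400,120:340].repeat(3,0).repeat(3,1))
E
```

```text
8.95 [0.62407559 0.05925482 0.33301677] [-0.07250662  0.24864562  0.81925621]
side [0.22476986 0.22754757]
pad 96 [0.626682   0.22442699 0.17775832] 0.17294542352245124 0.1819985436860866
top [0.22483627 0.22738575]
pad 111 [0.62647656 0.21815625 0.17758892] 0.1734064414443358 0.18068115320591982
```

View pics/side3.png

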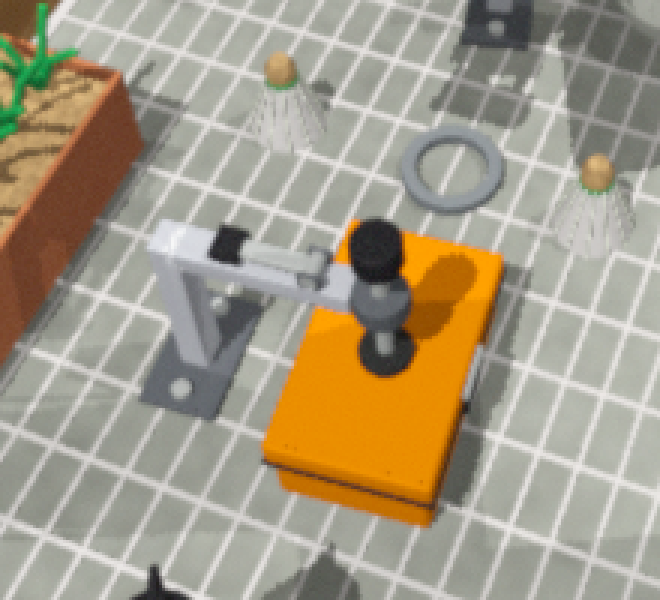

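The lever now lies level, with its pad at (230,243). The foot rests on the lid at (385,350), and the box hasn't moved.

```bash
python3 -c "
from plant import *
print(close_job())"
```

```text
the job is handed in; nothing more can be done
None
```

I lowered the rod over the orange tackle box gently onto its lid and pressed that hold-down's clamp lever down to its stop. The last pictures show the box where it was, the arm never came near the other hold-down, and the job is handed in; no verdict was shown.

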